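# Push a plate group through the gravity flap of a feed lane

### The job

Push the lead plate group along the deck of the feed lane with the fingertips, through the hanging flap, until it has dropped off the end of the deck and lies flat in the tray behind; then draw the fingers back out so that the flap swings fully shut behind it. Only push the plate group: do not lift or carry it, and leave the tester and the lead posts that stand beside the lane where they are.

Things in the scene. Friction and masses are not known exactly. Their poses are not given: they have to be found in the camera images.
- feed_lane: Grey sheet-metal lane, open at top and mouth, fixed to the table. Origin on the table under the flap, mid-way between the walls; x is the feed direction, y to its left, z up. 150 mm wide inside, walls 4 mm thick, tops 55 mm above the table. Deck top 24 mm above the table, from the mouth at x = -215 mm to its end at x = +12 mm.
- deck_end (a point): Middle of the deck's end edge, 12 mm past the flap's plane, on the deck's top. Here it drops 20 mm to the tray floor. The plate group tips forward as its middle passes this edge, and drops flat when its rear end leaves it.
- tray_floor (a point): Middle of the tray floor (top 4 mm above the table), which runs from the deck's end, x = +12 mm, to an end wall 52 mm high at x = +190 mm, between the same side walls.
- flap_pivot (a point): Mid-point between the flap's two pivots, 109 mm above the table. They sit in two side posts, outside the walls, 36 mm wide in x and 122 mm high. No bar crosses the lane between them, so fingers may pass between the posts from above.
- flap (a joint): Angle of the gravity flap, rad: 0 hangs shut on its stop, grows as its lower edge swings in the feed direction, to 1.45. 0.11 kg; falls shut by itself. A steel panel 138 mm wide, 3 mm thick, 40 to 75 mm below the pivots, on two narrow side arms; open above the panel. The pushed plate group lifts it and it rides on its top. Fingers can go some 30 mm past the flap's plane, then it blocks them.
- flap_edge (a point): Middle of the lower edge of the flap panel, 75 mm from the pivots; when shut, 10 mm above the deck.
- plate_group_mid (a point): Centre, half-way up, of the loose plate group lying on the deck before the flap: flat dark grey stack of lead plates with light separators, two cast lugs at its leading end; 132 mm long (its x points back along the lane), 127 mm wide, 24 mm thick, 0.5 to 0.9 kg. On the deck this point is 36 mm above the table, flat in the tray 16 mm.
- post_near: Bystander: loose cast lead terminal post, 29 mm across, 70 mm tall, standing on the table to the right of the lane (lane -y). Origin under its foot.
- post_short: Bystander: loose short lead bushing, 26 mm across, 30 mm tall, standing on the table to the right of the lane (lane -y). Origin under its foot.
- post_far: Bystander: loose cast lead terminal post, 29 mm across, 70 mm tall, standing on the table to the left of the lane (lane +y). Origin under its foot.
- tester: Bystander: loose hand-held cell tester, 145 x 68 x 42 mm, lying on the table to the left of the lane (lane +y). Origin in the middle of its underside.
Mind the look-alikes: they are no part of the job. Leave any brown or green look-alike of the part that bears plate_group_mid alone.

How it is judged:
On the way:
1. the plate group has pushed the flap open (0.4 rad or more) and lies under it on the deck (value of joint flap above 0.4 rad and x of plate_group_mid in the frame of feed_lane between -0.066 and 0.03 m), for 0.1 s.
At the end, for the whole second after the job is handed in: The plate group lies flat (within 0.06 rad) and at rest on the tray floor (centre less than 20 mm above the table) wholly beyond the deck, between the lane's walls; the flap hangs shut (under 0.05 rad); the posts and the tester are within 15 mm of where they stood (x of plate_group_mid in the frame of feed_lane between 0.07 and 0.135 m and y of plate_group_mid in the frame of feed_lane between -0.025 and 0.025 m and z of plate_group_mid in the frame of feed_lane below 0.02 m and angle between plate_group_mid's own z axis and vertical below 0.06 rad and linear speed of plate_group below 0.02 m/s and value of joint flap below 0.05 rad and distance of each of post_near, post_short, post_far, tester from where it was at the start of the episode below 0.015 m); the robot touches nothing.
It fails at once if the plate group is lifted (centre more than 18 mm above its height on the deck) (z of plate_group_mid in the frame of feed_lane above 0.054 m).
It fails at once if the plate group is tipped up on edge (over 0.7 rad) (angle between plate_group_mid's own z axis and vertical above 0.7 rad).
It fails at once if a lead post or the tester is disturbed (moved 15 mm) (distance of any of post_near, post_short, post_far, tester from where it was at the start of the episode above 0.015 m).
It also fails if it takes over 38 s, if anything falls off the work surface, if the arm or the gripper's body presses on something with over 40 N, if the wrist force passes 120 N, or if a joint passes its speed limit or range.

### The arm

A 6-joint arm with a two-finger parallel gripper is mounted at the origin on the work surface; the furniture and walls round the work are solid. World frame = base frame: x ahead of the robot, y to its left, z up, the work surface at z = 0. Lengths are in m, angles in rad, forces in N, time in s.
With the tool pointing down it reaches from about 0.375 to 0.9 m from the base axis. Payload 3.1 kg.
Tool frame: the origin (TCP) lies at the very end of the fingers, on their centre line; the grasp point (between the pads) lies 19 mm behind it; z points along the fingers, y is the direction in which the jaws open and shut (so a half turn about z gives the same grasp; the last joint's range is limited). The gripper opens to 85 mm and grips with 20 to 120 N. Pads are 22 mm wide; open, the fingers measure 114 mm over their backs; the gripper's body (76 mm by 85 mm) begins 54 mm behind the grasp point. The pads swing forward as they close: fully open they stand 13 mm farther back than shut.
Start: joints at [-1.367, 0.527, 1.433, -0, 1.181, -0.178], TCP at [0.233, -0.58, 0.231] pointing down, gripper open.
Joint ranges: [-3.08, 3.08], [-0.75, 2.2], [0.22, 2.44], [-1.43, 4.57], [0, 2.65], [-2.85, 2.85]. Speed limits (rad/s): [2.79, 2.79, 3.14, 3.14, 3.14, 3.14].

### API

Orientations are given as a unit quaternion [x, y, z, w].
In Python, from station import manip gives the robot as it stands. The module is installed in compiled form; this text tells all that it offers.
- The arm moves only by the tool send_rows, never from a script. Its argument "commands" is a list of rows, each an object with "delta_pos": the shift along the world's x, y, z in cm, a list of three; "yaw": the turn about the world's z in rad. A call has 1 to 10 rows; each row shifts and turns the pose as measured when the row begins; what a row does not reach is not made up. A row lasts 1/8 s, in which the tool goes at most 62.5 mm and 10.7 degrees, less where a joint would pass 70% of its speed; a pose out of reach is approached as far as the arm can. A call is refused whole if a number of a shift passes 6.25 or a number of a turn 0.188, either way. A call with a gripper value outside its range is refused whole. "grip" is the closure, from -1 (fully open) to 1 (shut), set as the call begins (left out, the last holds). The fingers move at their own pace and stop on an object; "force" is the grip in N (left out, the last holds). Time passes only in rows, so rows that do not move let the fingers close. It gives the time, the measured TCP pose, the force and the opening at its end, in the units of the state.
- manip.sense(): the state, without advancing time (a new reading comes with each control period).
- manip.snapshot(name): name is "scene" or "top" or "wrist"; returns the picture (400x640x3 uint8, blue, green, red); there is no depth.
- manip.get_calibration(name): a dict with "fx", "fy", "cx", "cy" (pixels), "world_to_cam" (4x4, takes a point from world to camera coordinates); the wrist camera has in their place "mount" (4x4, takes a point from camera to tool coordinates, whose origin is the TCP and whose axes are the flange's). Camera axes: x right, y down, z forward; pixel columns grow to the right and rows downward; lengths in m; the calibration is good to about 2 mm. A picture is of the moment at which its call begins: read the wrist's pose just before it. get_calibration takes no time and is no camera call.
- manip.sign_off(): hands the job in, once; it reports no verdict.
The state is a dict: "t": time; "q": joint angles; "qd": joint speeds; "tau": joint torques, N m; "tcp_pos": TCP position; "tool_rot": TCP orientation; "force": force on the tool from outside, world axes, zero at the start; "ft_torque": the same for the moment, N m; "finger_gap": opening from 0.0 (shut) to 1.0 (fully open).
Only numpy, scipy, OpenCV 4.12 (cv2) and the standard library are available. Lean on these libraries where they do the work, as an engineer would, in place of code of your own. Each camera call takes 0.05 s, during which the arm holds its last target. There are 200 camera calls.

## Working session

There is one attempt and no reset: what is moved stays moved. The work goes in short steps, Python scripts to look and compute and a tool call to move; the robot and the scene stay as the last step left them, time stands still between calls to the robot, and variables do not carry over. Pictures are saved under pics/ and viewed, about 8 in all and at most 12, crops included, and the job is handed in when it is done.

Besides the shell and the picture viewer there is one more tool, called after "Request:" as name([rows], argument=value, ...), one row to a line, values as JSON. send_rows: Moves the arm, as the interface text tells. Its arguments: {"type":"object","properties":{"commands":{"type":"array","items":{"type":"object","properties":{"delta_pos":{"type":"array","items":{"type":"number"}},"yaw":{"type":"number"}}}},"grip":{"type":"number"},"force":{"type":"number"}},"required":["commands"]}

```bash
mkdir -p pics; cat > h.py <<'E'
import numpy as np, cv2
from station import manip
def ray(name,u,v,z):
    c=manip.get_calibration(name); T=np.linalg.inv(np.array(c["world_to_cam"]))
    d=T[:3,:3]@np.array([(u-c["cx"])/c["fx"],(v-c["cy"])/c["fy"],1]); o=T[:3,3]
    return o+d*(z-o[2])/d[2]
def proj(name,p):
    c=manip.get_calibration(name); q=np.array(c["world_to_cam"])@np.append(p,1)
    return c["fx"]*q[0]/q[2]+c["cx"],c["fy"]*q[1]/q[2]+c["cy"]
E
python3 - <<'E'
from h import *
for n in("top","scene"):
    cv2.imwrite(f"pics/{n}0.png",manip.snapshot(n)); c=manip.get_calibration(n)
    print(n,c["fx"],np.linalg.inv(np.array(c["world_to_cam"]))[:3].round(3))
print(manip.sense()["tool_rot"])
E
```

```text
top 390.2270639905758 [[ 0.014 -0.996  0.093  0.364]
 [-1.    -0.013  0.003 -0.014]
 [-0.002 -0.093 -0.996  1.068]]
scene 410.2937179941402 [[-0.562 -0.558  0.611 -0.155]
 [-0.827  0.39  -0.405  0.408]
 [-0.012 -0.733 -0.681  0.785]]
[ 9.81830650e-01  1.89756556e-01 -2.30794793e-05 -1.01143356e-03]
```

View pics/top0.png

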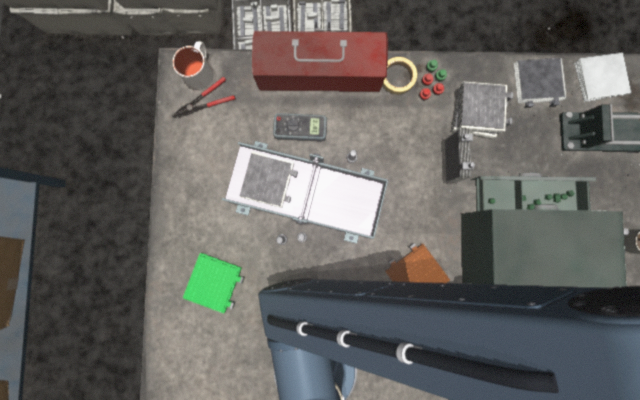

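View pics/scene0.png

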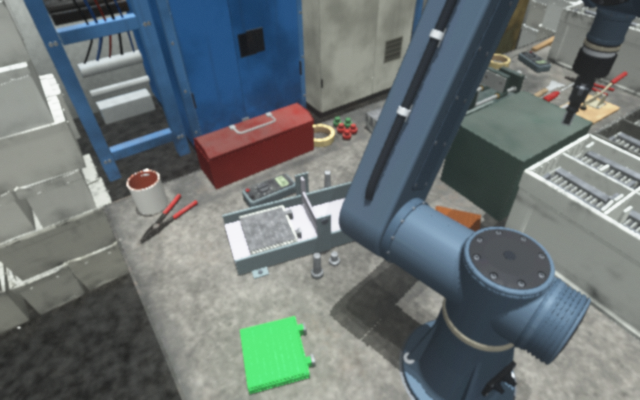

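The top view shows the lane at about (225–385, 145–235), with its mouth at left and the feed running right (−y). The grey group is at about (268, 180) and the flap at about (311, 190). I'll enlarge it.

```bash
python3 - <<'E'
import cv2
i=cv2.imread("pics/top0.png")[110:250,215:400]
cv2.imwrite("pics/c0.png",cv2.resize(i,None,fx=4.3,fy=4.3,interpolation=cv2.INTER_CUBIC))
E
```

```text
(no output)
```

View pics/c0.png

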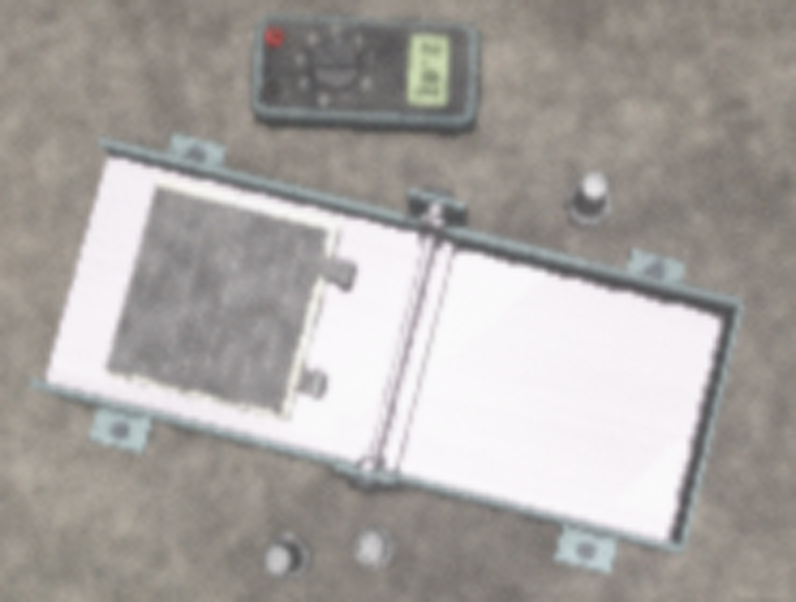

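The crop shows the wall-top corners at (103,145), (38,385), (740,302) and (682,548). The group's top corners are at (157,188), (335,233), (287,415) and (110,372), with its lugs towards the flap.

```bash
cat >> h.py <<'E'
def crop(u,v,z): return ray("top",215+u/4.3-.5*0,110+v/4.3,z)
W=[crop(*p,.055) for p in((103,145),(38,385),(682,548),(740,302))]  # mouth L, mouth R, end R, end L
_d=(W[2]+W[3]-W[0]-W[1])[:2]; yaw=np.arctan2(_d[1],_d[0])
X=np.array([np.cos(yaw),np.sin(yaw),0]); Y=np.array([-X[1],X[0],0]); Z=np.array([0,0,1.])
E
python3 - <<'E'
from h import *
n=np.linalg.norm
print("L",n(W[3]-W[0]),n(W[2]-W[1]),"w",n(W[0]-W[1]),n(W[2]-W[3]),"yaw",yaw)
m=(W[0]+W[1])/2; e=(W[2]+W[3])/2
print("O from mouth",m+X*.215,"from end",e-X*.192)
O=((m+X*.215)+(e-X*.192))/2; O[2]=0
G=[crop(*p,.048) for p in((157,188),(335,233),(287,415),(110,372))]
print("G",n(G[1]-G[0]),n(G[2]-G[1]),n(G[3]-G[2]),n(G[0]-G[3]))
for g in G+[sum(G)/4]: print(((g-O)@X).round(4),((g-O)@Y).round(4), g.round(4))
for p in ((430,225),(375,465)):
    g=crop(*p,.122);print("posttop",((g-O)@X).round(4),((g-O)@Y).round(4))
print("O",O)
for x in(-.23,-.0,.03): print(x,(O+X*x).round(3),n((O+X*x)[:2]))
E
```

```text
L 0.4015734738191122 0.4011880179103725 w 0.15231815690938963 0.15334642468115472 yaw -1.8032369714085985
O from mouth [0.46782831 0.01750244 0.055     ] from end [0.4691228 0.0229709 0.055    ]
G 0.11356187966745084 0.11569914979891291 0.11150597065439143 0.11706734110812682
-0.1749 0.0594 [0.5666 0.1768 0.048 ]
-0.0614 0.0589 [0.5399 0.0664 0.048 ]
-0.0617 -0.0568 [0.4274 0.0933 0.048 ]
-0.1732 -0.0577 [0.4523 0.2021 0.048 ]
-0.1178 0.001 [0.4966 0.1347 0.048 ]
posttop -0.0013 0.0655
posttop 0.0021 -0.0747
O [0.46847556 0.02023667 0.        ]
-0.23 [0.521 0.244 0.   ] 0.5757414612199844
-0.0 [0.468 0.02  0.   ] 0.4689124360458321
0.03 [ 0.462 -0.009  0.   ] 0.46165185448024726
```

Request:
send_rows([
  {"delta_pos": [0, 0, 6]},
  {"delta_pos": [0, 0, 5]},
  {"delta_pos": [3, 5, 0], "yaw": 0.15},
  {"delta_pos": [3, 5, 0], "yaw": 0.15},
  {"delta_pos": [3, 5, 0], "yaw": 0.15},
  {"delta_pos": [3, 5, 0], "yaw": 0.15},
  {"delta_pos": [3, 5, 0], "yaw": 0.15},
  {"delta_pos": [3, 5, 0], "yaw": 0.15},
  {"delta_pos": [2, 5.5, 0]},
  {"delta_pos": [2, 5.5, 0]},
], grip=0)

```text
validation failed for argument at $.co...
```

Request:
send_rows([
  {"delta_pos": [0, 0, 6], "yaw": 0},
  {"delta_pos": [0, 0, 5], "yaw": 0},
  {"delta_pos": [3, 5, 0], "yaw": 0.15},
  {"delta_pos": [3, 5, 0], "yaw": 0.15},
  {"delta_pos": [3, 5, 0], "yaw": 0.15},
  {"delta_pos": [3, 5, 0], "yaw": 0.15},
  {"delta_pos": [3, 5, 0], "yaw": 0.15},
  {"delta_pos": [3, 5, 0], "yaw": 0.15},
  {"delta_pos": [2, 5.5, 0], "yaw": 0},
  {"delta_pos": [2, 5.5, 0], "yaw": 0},
], grip=0)

```text
t: 1.35
tcp_pos: [0.4549, -0.1586, 0.3383]
tool_rot: [0.795, 0.606, -0.001, -0.003]
force: [1.1, 0.4, -0.7]
finger_gap: 0.502
```

Request:
send_rows([
  {"delta_pos": [1, 6, 0], "yaw": 0},
  {"delta_pos": [1, 6, 0], "yaw": 0},
  {"delta_pos": [1, 6, 0], "yaw": 0},
  {"delta_pos": [1, 6, 0], "yaw": 0},
  {"delta_pos": [1, 6, 0], "yaw": 0},
  {"delta_pos": [1, 6, 0], "yaw": 0},
  {"delta_pos": [0, 0, 0], "yaw": 0},
])

```text
t: 2.22
tcp_pos: [0.5142, 0.2155, 0.3359]
tool_rot: [0.794, 0.609, -0.002, -0.004]
force: [0.6, -1.0, -0.9]
finger_gap: 0.501
```

```bash
cat >> h.py <<'E'
O=np.array([.4685,.0202,0])
def st():
    s=manip.sense(); p=np.array(s["tcp_pos"]); a=s["tool_rot"]
    print("t",s["t"],"lane",((p-O)@X).round(4),((p-O)@Y).round(4),"z",p[2].round(4),"yaw err",round((2*np.arctan2(a[1],a[0])-np.pi/2-(yaw+np.pi/2)+np.pi/2)%np.pi-np.pi/2,4),"F lane",[round(float(np.array(s["force"])@v),1) for v in(X,Y,Z)],"gap",s["finger_gap"])
E
python3 - <<'E'
from h import *
st()
cv2.imwrite("pics/w1.png",manip.snapshot("wrist"))
E
```

```text
t 2.225 lane -0.2005 -0.0005 z 0.3359 yaw err -0.0299 F lane [0.8, 0.8, -0.9] gap 0.5011718496689032
```

View pics/w1.png

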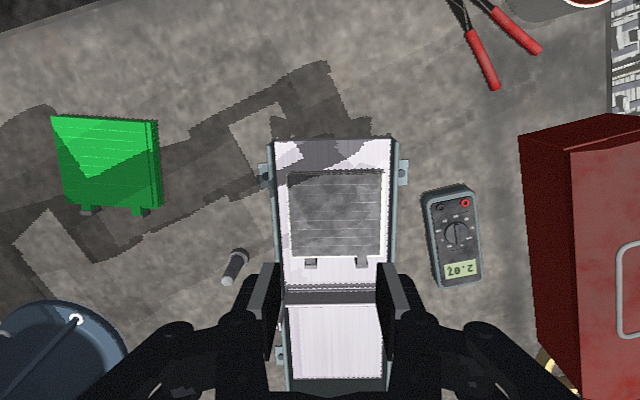

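The wrist view shows the lane straight ahead, between the fingers. The mouth wall corners are at about (273,138) and (397,138), and the group's rear edge runs from (289,172) to (382,172). I'll cross-check these.

```bash
python3 - <<'E'
from h import *
from scipy.spatial.transform import Rotation as R
s=manip.sense(); c=manip.get_calibration("wrist"); M=np.array(c["mount"])
T=np.eye(4);T[:3,:3]=R.from_quat(s["tool_rot"]).as_matrix();T[:3,3]=s["tcp_pos"];T=T@M
for u,v,z in((273,138,.055),(397,138,.055),(282,390,.055),(388,390,.055),(289,172,.048),(382,172,.048),(292,256,.048),(382,256,.048)):
    d=T[:3,:3]@[(u-c["cx"])/c["fx"],(v-c["cy"])/c["fy"],1];p=T[:3,3]+d*(z-T[2,3])/d[2]
    print(u,v,((p-O)@X).round(4),((p-O)@Y).round(4))
E
```

```text
273 138 -0.2231 -0.0675
397 138 -0.2188 0.0788
282 390 0.1598 -0.0847
388 390 0.1631 0.0773
289 172 -0.1798 -0.0522
382 172 -0.1765 0.0628
292 256 -0.0641 -0.0559
382 256 -0.061 0.065
```

Request:
send_rows([
  {"delta_pos": [0.5, 2.2, -3], "yaw": 0.02},
  {"delta_pos": [0, 0, -6], "yaw": 0},
  {"delta_pos": [0, 0, -6], "yaw": 0},
  {"delta_pos": [0, 0, -6], "yaw": 0},
  {"delta_pos": [0, 0, -4], "yaw": 0},
  {"delta_pos": [0, 0, 0], "yaw": 0},
])

```text
t: 3.02
tcp_pos: [0.5195, 0.2263, 0.0814]
tool_rot: [0.791, 0.612, -0.002, -0.002]
force: [0.6, 0.3, 0.6]
finger_gap: 0.496
```

```bash
python3 -c "from h import *;st()"
```

```text
t 3.025 lane -0.2123 0.0022 z 0.0814 yaw err -0.0206 F lane [-0.4, 0.5, 0.6] gap 0.4964049148624115
```

Request:
send_rows([
  {"delta_pos": [0, 0.6, -3], "yaw": 0.02},
  {"delta_pos": [-0.1, 0, -1.5], "yaw": 0},
  {"delta_pos": [0, 0, -0.5], "yaw": 0},
  {"delta_pos": [0, 0, 0], "yaw": 0},
])

```text
t: 3.52
tcp_pos: [0.5238, 0.2301, 0.0364]
tool_rot: [0.786, 0.619, 0.002, 0.001]
force: [-0.4, -0.7, -0.6]
finger_gap: 0.501
```

```bash
python3 -c "from h import *;st()"
```

```text
t 3.525 lane -0.217 0.0054 z 0.0364 yaw err -0.0044 F lane [0.8, -0.2, -0.6] gap 0.5008086402791316
```

Request:
send_rows([
  {"delta_pos": [-0.4, 0, -0.6], "yaw": 0},
  {"delta_pos": [-0.23, -0.97, 0], "yaw": 0},
  {"delta_pos": [-0.23, -0.97, 0], "yaw": 0},
  {"delta_pos": [-0.23, -0.97, 0], "yaw": 0},
  {"delta_pos": [-0.23, -0.97, 0], "yaw": 0},
  {"delta_pos": [-0.23, -0.97, 0], "yaw": 0},
  {"delta_pos": [-0.23, -0.97, 0], "yaw": 0},
])

```text
t: 4.4
tcp_pos: [0.5074, 0.1701, 0.0325]
tool_rot: [0.786, 0.618, 0.006, 0.002]
force: [0.6, 3.4, -1.4]
finger_gap: 0.497
```

```bash
python3 -c "from h import *;st()"
```

```text
t 4.4 lane -0.1548 0.0033 z 0.0325 yaw err -0.0057 F lane [-3.5, -0.2, -1.4] gap 0.49735520123388244
```

Request:
send_rows([
  {"delta_pos": [-0.25, -0.97, -0.1], "yaw": 0},
  {"delta_pos": [-0.25, -0.97, -0.1], "yaw": 0},
  {"delta_pos": [-0.25, -0.97, 0], "yaw": 0},
  {"delta_pos": [-0.25, -0.97, 0], "yaw": 0},
  {"delta_pos": [-0.25, -0.97, 0], "yaw": 0},
  {"delta_pos": [-0.25, -0.97, 0], "yaw": 0},
  {"delta_pos": [-0.25, -0.97, 0], "yaw": 0},
  {"delta_pos": [0, 0, 0], "yaw": 0},
])

```text
t: 5.4
tcp_pos: [0.4915, 0.0987, 0.0326]
tool_rot: [0.787, 0.617, 0.01, 0.003]
force: [0.9, 0.7, -0.7]
finger_gap: 0.502
```

```bash
python3 - <<'E'
from h import *
st()
a=manip.snapshot("top")[110:250,215:400];b=manip.snapshot("scene")[160:300,200:385]
cv2.imwrite("pics/m1.png",cv2.resize(np.vstack([a,b]),None,fx=2.14,fy=2.14,interpolation=cv2.INTER_CUBIC))
E
```

```text
t 5.4 lane -0.0817 0.0043 z 0.0326 yaw err -0.009 F lane [-0.9, 0.7, -0.7] gap 0.5023760550803443
```

View pics/m1.png

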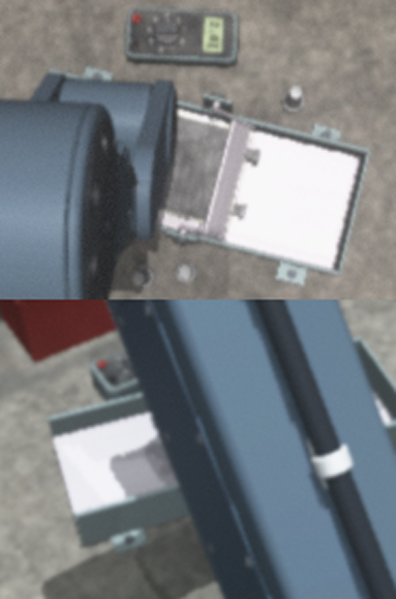

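The group lies straight under the raised flap, with its lugs already beyond it at about (250,157) and (238,210). I'll keep pushing.

Request:
send_rows([
  {"delta_pos": [-0.28, -0.97, 0], "yaw": 0},
  {"delta_pos": [-0.28, -0.97, 0], "yaw": 0},
  {"delta_pos": [-0.28, -0.97, 0], "yaw": 0},
  {"delta_pos": [-0.28, -0.97, 0], "yaw": 0},
  {"delta_pos": [-0.25, -0.97, 0], "yaw": 0},
  {"delta_pos": [-0.25, -0.97, 0], "yaw": 0},
])

```text
t: 6.25
tcp_pos: [0.4787, 0.0447, 0.0352]
tool_rot: [0.787, 0.617, 0.016, 0.004]
force: [1.7, 4.3, -2.0]
finger_gap: 0.499
```

```bash
python3 -c "from h import *;st()"
```

```text
t 6.25 lane -0.0261 0.0043 z 0.0352 yaw err -0.0086 F lane [-4.5, 0.7, -2.0] gap 0.49942399327404974
```

Request:
send_rows([
  {"delta_pos": [-0.28, -0.97, -0.2], "yaw": 0},
  {"delta_pos": [-0.28, -0.97, -0.2], "yaw": 0},
  {"delta_pos": [-0.25, -0.97, -0.1], "yaw": 0},
  {"delta_pos": [-0.25, -0.97, 0], "yaw": 0},
  {"delta_pos": [0, 0, 0], "yaw": 0},
])

```text
t: 6.88
tcp_pos: [0.4666, 0.0031, 0.0296]
tool_rot: [0.787, 0.617, 0.015, 0.003]
force: [0.6, 0.6, -1.5]
finger_gap: 0.502
```

```bash
python3 - <<'E'
from h import *
st()
a=manip.snapshot("top")[110:250,215:400];b=manip.snapshot("wrist")
cv2.imwrite("pics/m2.png",np.vstack([cv2.resize(a,None,fx=2.14,fy=2.14),cv2.resize(b,(396,248))]))
st()
E
```

```text
t 6.875 lane 0.0171 0.0021 z 0.0296 yaw err -0.0087 F lane [-0.7, 0.4, -1.5] gap 0.5017552842074453
t 6.975 lane 0.0166 0.002 z 0.0295 yaw err -0.0083 F lane [0.1, 0.8, -1.2] gap 0.49997583930011863
```

View pics/m2.png

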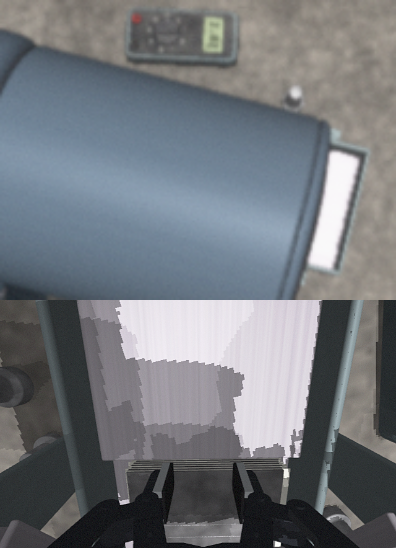

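The fingers are at x≈+17 mm with no push force. The wrist view shows the group's rear just past the deck end, so it seems to have dropped. I'll draw back.

Request:
send_rows([
  {"delta_pos": [0.25, 1, 0], "yaw": 0},
  {"delta_pos": [0.25, 1, 0], "yaw": 0},
  {"delta_pos": [0.5, 2, 0], "yaw": 0},
  {"delta_pos": [0.7, 3, 0], "yaw": 0},
  {"delta_pos": [0.7, 3, 0], "yaw": 0},
  {"delta_pos": [0.7, 3, 0], "yaw": 0},
  {"delta_pos": [0.7, 3, 1], "yaw": 0},
  {"delta_pos": [0.7, 3, 4], "yaw": 0},
  {"delta_pos": [0, 3, 6], "yaw": 0},
  {"delta_pos": [0, 0, 6], "yaw": 0},
])

```text
t: 8.22
tcp_pos: [0.508, 0.2362, 0.1954]
tool_rot: [0.784, 0.62, 0.01, 0.001]
force: [1.4, -0.0, 0.3]
finger_gap: 0.497
```

Request:
send_rows([
  {"delta_pos": [0, 4, 5], "yaw": 0},
  {"delta_pos": [0, 4, 5], "yaw": 0},
  {"delta_pos": [0, 2, 0], "yaw": 0},
  {"delta_pos": [0, 0, 0], "yaw": 0},
])

```text
t: 8.72
tcp_pos: [0.5066, 0.3383, 0.2978]
tool_rot: [0.783, 0.622, 0.015, 0.003]
force: [0.6, -0.9, -0.0]
finger_gap: 0.503
```

```bash
python3 - <<'E'
from h import *
st()
a=manip.snapshot("top")[110:250,215:400];b=manip.snapshot("wrist")
cv2.imwrite("pics/m3.png",np.vstack([cv2.resize(a,None,fx=3,fy=3,interpolation=cv2.INTER_CUBIC)[:, :],cv2.resize(b[200:],(555,173))]))
E
```

```text
t 8.725 lane -0.3184 -0.0362 z 0.2978 yaw err 0.0045 F lane [0.8, 0.8, -0.0] gap 0.5028008788743771
```

View pics/m3.png

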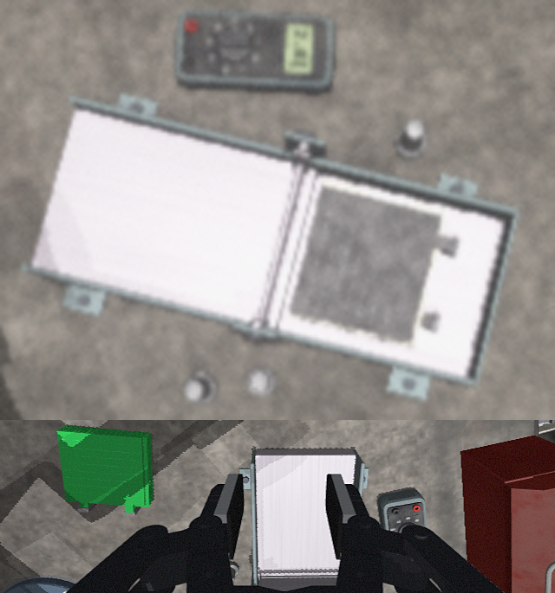

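The top view shows the group in the tray, with top corners at (323,183), (442,215), (412,342) and (290,312). The flap looks the same as when it was shut at the start, and the posts and tester look unmoved. I'll check the numbers.

```bash
python3 - <<'E'
from h import *
for u,v in((323,183),(442,215),(412,342),(290,312)):
    g=ray("top",215+u/3,110+v/3,.028);print(((g-O)@X).round(4),((g-O)@Y).round(4))
a=cv2.imread("pics/top0.png");b=manip.snapshot("top")
d=cv2.absdiff(a,b).max(2)
for n,(r0,r1,c0,c1) in dict(tester=(110,142,270,330),far=(146,163,344,360),nearposts=(232,246,274,308),flap=(160,215,298,320)).items():
    w=d[r0:r1,c0:c1]; print(n,(w>40).sum(),w.mean().round(1))
E
```

```text
0.0186 0.0634
0.129 0.0612
0.1297 -0.0555
0.0184 -0.056
tester 0 5.8
far 0 9.0
nearposts 0 3.9
flap 161 18.5
```

```bash
python3 - <<'E'
from h import *
a=manip.snapshot("top")[140:230,290:390];b=manip.snapshot("scene")[165:275,220:400]
cv2.imwrite("pics/m4.png",np.hstack([cv2.resize(a,(400,360),interpolation=cv2.INTER_CUBIC),cv2.resize(b,(400,245)) if 0 else cv2.resize(b,(400,360),interpolation=cv2.INTER_CUBIC)]))
E
```

```text
(no output)
```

View pics/m4.png

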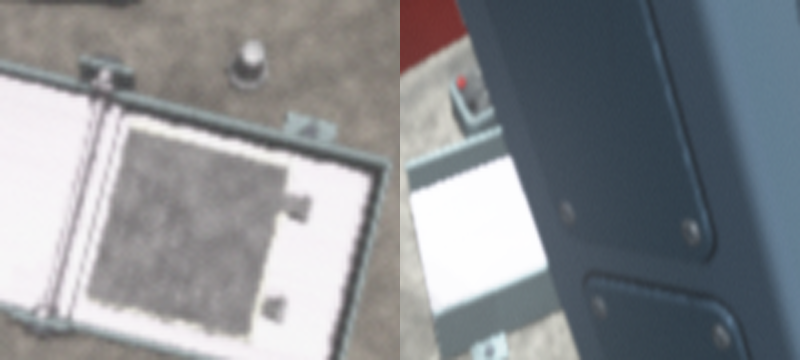

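The scene view is blocked by the arm. I'll raise the arm and move it aside to check that the group is flat and the flap shut.

Request:
send_rows([
  {"delta_pos": [0, 0, 4], "yaw": 0},
  {"delta_pos": [0, -6, 0.5], "yaw": 0},
  {"delta_pos": [0, -6, 0], "yaw": 0},
  {"delta_pos": [0, -6, 0], "yaw": 0},
  {"delta_pos": [0, -6, 0], "yaw": 0},
  {"delta_pos": [0, -6, 0], "yaw": 0},
  {"delta_pos": [0, -6, 0], "yaw": 0},
  {"delta_pos": [0, -6, 0], "yaw": 0},
  {"delta_pos": [0, -6, 0], "yaw": 0},
  {"delta_pos": [0, -6, 0], "yaw": 0},
])

```text
t: 10.22
tcp_pos: [0.5009, -0.2247, 0.3338]
tool_rot: [0.787, 0.617, 0.008, -0.001]
force: [0.3, 0.2, -0.3]
finger_gap: 0.5
```

Request:
send_rows([
  {"delta_pos": [-2, -6, 0], "yaw": 0},
  {"delta_pos": [-3, -6, 0], "yaw": 0},
  {"delta_pos": [-3, -6, 0], "yaw": 0},
  {"delta_pos": [-3, -6, 0], "yaw": 0},
  {"delta_pos": [-3, -5, 0], "yaw": 0},
  {"delta_pos": [-3, -5, 0], "yaw": 0},
  {"delta_pos": [0, 0, 0], "yaw": 0},
])

```text
t: 11.1
tcp_pos: [0.3261, -0.5582, 0.3254]
tool_rot: [0.793, 0.61, 0.008, -0.007]
force: [0.0, 0.7, -0.1]
finger_gap: 0.504
```

```bash
python3 - <<'E'
from h import *
st()
b=manip.snapshot("scene")[165:285,220:400]
cv2.imwrite("pics/m5.png",cv2.resize(b,None,fx=4.4,fy=4.4,interpolation=cv2.INTER_CUBIC))
for n,p in dict(rearR=(.0186,-.056,.028),frontR=(.13,-.056,.028),rearR_ifondeck=(.0186,-.056,.048),flapL=(0,.069,.034),flapR=(0,-.069,.034),flaptopR=(0,-.069,.069)).items():
    u,v=proj("scene",O+X*p[0]+Y*p[1]+Z*p[2]);print(n,round((u-220)*4.4),round((v-165)*4.4))
E
```

```text
t 11.1 lane 0.5956 -0.0053 z 0.3254 yaw err -0.0267 F lane [-0.6, -0.1, -0.1] gap 0.5041412184875114
rearR 476 302
frontR 655 249
rearR_ifondeck 476 277
flapL 372 161
flapR 454 320
flaptopR 453 277
```

View pics/m5.png

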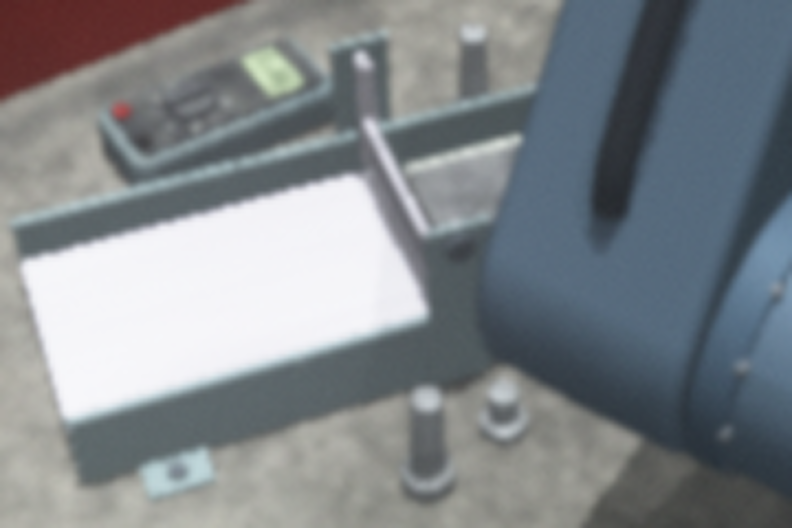

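The scene view shows the flap hanging vertical at (365–430, 120–235), the posts standing, and the group's left top edge running from (410,165) to (522,136). I'll check that edge's height.

```bash
python3 - <<'E'
from h import *
for z in(.028,.038,.048):
  for x in(.0186,.06,.1):
    u,v=proj("scene",O+X*x+Y*.063+Z*z);print(z,x,round((u-220)*4.4),round((v-165)*4.4))
E
```

```text
0.028 0.0186 405 167
0.028 0.06 468 150
0.028 0.1 528 134
0.038 0.0186 404 155
0.038 0.06 468 138
0.038 0.1 528 122
0.048 0.0186 404 143
0.048 0.06 468 126
0.048 0.1 529 110
```

The edge matches z = 28 mm along its whole visible length, so the group is flat on the tray floor.

```bash
python3 -c "from h import *;print(manip.sign_off())"
```

```text
the job is handed in; nothing more can be done
None
```

I pushed the plate group along the deck and through the flap with half-open fingers until it dropped into the tray. I then drew the fingers back, moved the arm clear and handed the job in at about 11 s. The hand-in reports no verdict, so what follows is from my own last checks.

- **Plate group:** its centre measured at lane x ≈ +85 mm and y ≈ +3 mm. Its visible top edge matched z = 28 mm along its length, so it lies flat on the tray floor. Its rear end is about 6 mm past the deck's end, measured to a few millimetres.
- **Flap:** it hangs shut in both the scene and top views, judged by eye. The image difference at the flap was not zero, and I put that down to the group now lying behind it. While the group was passing under it I saw the flap raised in the top view, but I could not read its angle.
- **Bystanders:** the tester and all three posts showed no change in the top view.
- **Forces:** the push readings I took were at most about 4.5 N, and there was no contact at the end.

One check disagreed: the wrist camera put the lane's direction about 0.03 rad off the top camera's. I followed the top camera, and the difference did not affect the push.

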